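# Park the castor caddy in its bay

### The arm

A 7-joint arm with a two-finger parallel gripper is mounted at the origin on a cart in front of the work surface, level with it; the furniture and walls round the work are solid. World frame = base frame: x ahead of the robot, y to its left, z up, the work surface at z = 0. Lengths are in m, angles in rad, forces in N, time in s.
With the tool pointing down it reaches from about 0.425 to 0.875 m from the base axis. Payload 4.7 kg.
Tool frame: the origin (TCP) lies on the centre line of the jaws, within the pads' length; the fingertips stand r.tip_extent ahead of it and the grasp point (between the pads) lies 8 mm behind it (r.tip_extent is the distance from the TCP to the fingertips, in m); z points along the fingers, y is the line along which they close (so a half turn about z gives the same grasp; the last joint's range is limited). The gripper opens to 85 mm and grips with 20 to 120 N. Pads are 22 mm wide; open, the fingers measure 114 mm over their backs; the gripper's body (76 mm by 85 mm) begins 54 mm behind the grasp point. The pads swing forward as they close: fully open they stand 13 mm farther back than shut.
Start: joints at [-1.154, 0.321, -0.07, 1.45, 0.023, 1.371, -0.057], TCP at [0.255, 0.598, 0.242] pointing down, gripper open.
Joint ranges: [-2.86, 2.86], [-0.3, 2.09], [-1.38, 1.24], [0.06, 2.45], [-1.56, 4.7], [0.09, 2.05], [-2.69, 2.69]. Speed limits (rad/s): [2.57, 2.57, 3.14, 3.14, 3.14, 3.14, 3.14].

### API

Orientations are given as a unit quaternion [w, x, y, z].
In Python, from cell import r gives the robot as it stands. The module is installed in compiled form; this text tells all that it offers.
- The arm moves only by the tool carry_out, never from a script. Its argument "increments" is a list of rows, each an object of numbers: "tx", "ty", "tz": the shift along the tool's x, y, z in cm; "ax", "ay", "az": the turn, a rotation vector about the tool's x, y, z in degrees; "jaw": the opening, from 0 (shut) to 1 (fully open). A call has 1 to 10 rows; each row is the pose to reach, as a shift and turn from the pose commanded when the call began, along the tool's axes at that moment; what a row does not reach only later rows make up. A row lasts 1/8 s, in which the tool goes at most 62.5 mm and 10.7 degrees, less where a joint would pass 70% of its speed; a pose out of reach is approached as far as the arm can. A call with a gripper value outside its range is refused whole. The fingers move at their own pace and stop on an object; "squeeze" is the grip in N (left out, the last holds). Time passes only in rows, so rows that repeat a pose let the fingers close. It gives the time, the measured TCP pose, the force, the opening and the grip force at its end, in the units of the state.
- r.observe(): the state, without advancing time (a new reading comes with each control period).
- r.camera(name): name is "scene" or "top" or "wrist"; returns the picture (420x560x3 uint8, blue, green, red); there is no depth.
- r.camera_model(name): a dict with "fov_y" (degrees; the focal length in pixels is half the picture's height over the tangent of half this angle, whatever the lens; pixels are square), "cx", "cy" (the principal point, pixels), "distortion" ([k1, k2, p1, p2, k3] as OpenCV has them; the pictures are not rectified), "eye" and "attitude" of the camera in the world. Camera axes: x right, y up, looking along -z (the intrinsics and any distortion apply to the point x, -y, -z); pixel columns grow to the right and rows downward; lengths in m; the calibration is good to about 2 mm. A picture is of the moment at which its call begins: read the wrist's pose just before it. camera_model takes no time and is no camera call; for the wrist camera it gives the pose at the moment of the call.
- r.close_job(): hands the job in; it is judged then, once.
Trained networks look in the newest picture that a camera, given by its name, has taken for a name from the list of things; names that differ only in an ending like _2 or _b are one class to them, and where a whole thing is asked for, a point or a joint stands for the part that bears it (a point fixed in the world has none). Each returns a list of dicts, best first, with "p" (0 to 1); they miss things now and then, are a little off and sometimes report something else, mostly with a low value. They report only what shows in the picture. A call takes as long as a camera call. They do not tell look-alikes from the thing itself.
- r.spot_in(label, camera): "point" ([x, y, z] in m, in world coordinates, good to about 4 mm: the middle of the surface that is visible of it).
- r.landmark_of(label, camera): "point" ([x, y, z] in m, in world coordinates, good to about 4 mm: a listed point, or the origin of a listed thing).
The state is a dict: "time_s": time; "joints": joint angles; "joint_vel": joint speeds; "tau": joint torques, N m; "eef_pos": TCP position; "orientation": TCP orientation; "wrist_force": force on the tool from outside, world axes, zero at the start; "moment": the same for the moment, N m; "grip_width": opening from 0.0 (shut) to 1.0 (fully open); "grip_force": force on a finger pad.
Only numpy, scipy, OpenCV 4.12 (cv2) and the standard library are available. Lean on these libraries where they do the work, as an engineer would, in place of code of your own. Each camera call takes 0.05 s, during which the arm holds its last target. There are 200 camera calls.

### The job

Take the bench caddy by its push bar and push it forward on its wheels until both front castors trail straight, then steer it nose first between the rails of the parking bay. Roll it over the low ridge and press its nose gently and steadily, with about 8 N and well under 18 N, for a moment against the rubber buffer; then ease off and let go, leaving it parked square with its castors straight behind the ridge. Do not lift the caddy, upset its bottle and flask, ram the bay, or disturb the small things standing around.

Things in the scene. Friction and masses are not known exactly. Their poses are not given: they have to be found in the camera images.
- caddy: Grey sheet-metal tray 180 x 140 mm on four 30 mm wheels, no brakes, about 0.8 kg loaded. Origin on the worktop under the tray's middle; x forward (to the nose and castors), y left. Tray floor 41 mm up, walls to 69 mm, nose plate to 94 mm. Two fixed wheels at x = -70, y = +-45 mm roll only along x; castor pivots at x = +65, y = +-36 mm. It carries the bottle and flask in front.
- handle (a point): Middle of the caddy's push bar: a straight round steel bar, 12 mm thick, 98 mm clear between its uprights, lying across the caddy (along the caddy's y) 115 mm behind the caddy's origin and 95 mm above the worktop. Nothing stands above it or within 25 mm before and behind it at fingertip height. Same axes as the caddy.
- nose (a point): Middle of the front face of the caddy's nose plate, 90 mm ahead of the caddy's origin and 75 mm above the worktop: the place that meets the buffer. Same axes as the caddy.
- castor_left (a joint): Swivel angle (rad) of the front left castor: 0 when its wheel trails straight behind its pivot (by 12 mm), positive turned counter-clockwise from above, +-3.1 at its stops. It swings freely as the caddy is rolled, and comes straight after about 60 mm of straight forward travel; starts turned by 0.9 to 2.4.
- castor_right (a joint): The same for the front right castor; starts turned by -2.4 to -0.9.
- bay: Aluminium parking bay screwed to the worktop. Origin on the worktop under the rubber buffer's face; x points into the bay (a parked caddy's x lies along it), y left. Two upright rails 55 mm high, 148 mm apart inside (4 mm play each side of the caddy), from x = -85 to +20 mm; before them lips flare to 188 mm apart at x = -125 mm.
- stop (a point): Middle of the face of the rubber buffer when it is not pressed, 75 mm above the bay's origin. Same axes as the bay.
- ridge (a point): Top middle of a half-round steel ridge, 3 mm high, across the bay's floor 50 mm before the buffer's face. Both castor wheels must roll over it (3 to 5 N of push) and drop behind it; it then keeps the caddy from rolling out. Behind it the caddy has about 3 mm of play before the nose meets the buffer. The fixed wheels stay before it.
- buffer: Rubber buffer disc, 26 mm across, on a post 95 mm high at the bay's inner end; origin in the middle of its face. It gives under load by 1 mm for each 6 N, up to 7 mm, and springs back.
- bottle: Amber screw-cap reagent bottle, 60 mm across, 120 mm high, standing loose in the caddy's left front compartment; origin in the middle of its base.
- flask: Conical glass flask, 66 mm across, 106 mm high, standing loose in the caddy's right front compartment; origin in the middle of its base.
- crucible_a: Bystander: small white porcelain crucible, 41 mm across, 32 mm high; origin in the middle of its base.
- crucible_b: Bystander: a second crucible like it.
- stopper: Bystander: rubber stopper, 34 mm across, 26 mm high; origin in the middle of its base.
- weighing_bottle: Bystander: lidded glass weighing bottle, 33 mm across, 55 mm high; origin in the middle of its base.
Mind the look-alikes: they are no part of the job. What is shaped like the bottle but pink or turquoise is not meant.

How it is judged:
On the way, in this order (a step that is already met when the one before it is completed fails the run):
1. rolled forward at least 50 mm, both castors trail within 0.3 rad of straight while the nose is still before the bay (more than 110 mm short of the buffer) (distance of caddy from where it was at the start of the episode above 0.05 m and x of nose in the frame of stop below -0.11 m and value of joint castor_left between -0.3 and 0.3 rad and value of joint castor_right between -0.3 and 0.3 rad), for 0.1 s.
2. between the rails, square within 0.06 rad and with castors within 0.3 rad of straight, the nose is pressed against the buffer with more than 4 N (contact force between caddy and buffer above 4 N and angle between the x axis of caddy and the x axis of bay, either way round below 0.06 rad and value of joint castor_left between -0.3 and 0.3 rad and value of joint castor_right between -0.3 and 0.3 rad), for 0.25 s.
At the end, for the whole second after the job is handed in: The caddy stands still on its wheels in the bay, released: nose within 7 mm of the buffer's face along the bay and 6 mm of its middle line, square within 0.06 rad, castors within 0.3 rad of straight, bottle and flask upright in their compartments (x of nose in the frame of stop between -0.007 and 0.003 m and y of nose in the frame of stop between -0.006 and 0.006 m and angle between the x axis of caddy and the x axis of bay, either way round below 0.06 rad and value of joint castor_left between -0.3 and 0.3 rad and value of joint castor_right between -0.3 and 0.3 rad and linear speed of each of caddy, bottle, flask below 0.01 m/s and angle between caddy's own z axis and vertical below 0.04 rad and height (world z) of caddy between -0.004 and 0.004 m and angle between each of bottle, flask's own z axis and vertical below 0.1 rad and x of each of bottle, flask in the frame of caddy above 0.01 m and z of each of bottle, flask in the frame of caddy below 0.05 m); the robot touches nothing.
It fails at once if the caddy is rammed or forced against the buffer with more than 18 N (contact force between caddy and buffer above 18 N).
It fails at once if the caddy bears on the bay (rails, ridge, buffer) with more than 25 N (contact force between caddy and bay above 25 N).
It fails at once if the caddy is lifted off or tipped by more than 0.15 rad (height (world z) of caddy above 0.015 m or angle between caddy's own z axis and vertical above 0.15 rad).
It fails at once if the bottle or the flask is tipped by more than 0.35 rad (angle between any of bottle, flask's own z axis and vertical above 0.35 rad).
It fails at once if a bystander is moved by more than 20 mm (distance of any of crucible_a, crucible_b, stopper, weighing_bottle from where it was at the start of the episode above 0.02 m).
It also fails if it takes over 61 s, if anything falls off the work surface, if the arm or the gripper's body presses on something with over 40 N, if the wrist force passes 120 N, or if a joint passes its speed limit or range.

## Working session

There is one attempt and no reset: what is moved stays moved. The work goes in short steps, Python scripts to look and compute and a tool call to move; the robot and the scene stay as the last step left them, time stands still between calls to the robot, and variables do not carry over. Pictures are saved under pics/ and viewed, at most 13 in all, crops included, and the job is handed in when it is done.

Besides the shell and the picture viewer there is one more tool, called after ">>>" as name(argument=value, ...) on one line, values as JSON. carry_out: Moves the arm, as the interface text tells. Its arguments: {"type":"object","properties":{"increments":{"type":"array"},"squeeze":{"type":"number"}},"required":["increments"]}

```bash
mkdir -p pics; python3 - <<'E'
from cell import r
import cv2
s=r.observe(); print(s['eef_pos'],s['orientation'],s['grip_width'],r.tip_extent,s['time_s'])
for c in ['scene','top']:
    cv2.imwrite(f'pics/{c}0.png',r.camera(c))
    m=r.camera_model(c);print(c,m)
    for l in ['caddy','handle','nose','bay','stop','ridge','bottle','flask','crucible_a','stopper','weighing_bottle','castor_left','castor_right']:
        try: print(l,[([round(float(v),3) for v in d['point']],round(d['p'],2)) for d in r.landmark_of(l,c)][:4])
        except Exception as e: print(l,e)
E
```

```text
[0.25464393 0.59748823 0.24124988] [-1.42639825e-04  2.00020061e-01  9.79791351e-01 -9.29721404e-04] 0.9970960641555837 0.011 0.0
scene {'fov_y': 53.50180797831371, 'cx': 280.50984703459727, 'cy': 219.87705288674803, 'distortion': array([-0.03355374,  0.        ,  0.        ,  0.        ,  0.        ]), 'eye': array([ 0.21054621, -0.64267956,  0.78761785]), 'attitude': array([ 0.90235929,  0.37219262, -0.08854871, -0.19844266])}
caddy [([0.518, -0.176, -0.0], 0.82)]
handle [([0.485, -0.288, 0.094], 0.94)]
nose [([0.532, -0.086, 0.077], 0.86)]
bay [([0.69, -0.15, 0.002], 0.2)]
stop [([0.51, 0.33, 0.073], 0.83)]
ridge [([0.515, 0.283, 0.004], 0.92)]
bottle [([0.382, 0.006, 0.001], 0.91), ([0.667, -0.295, 0.0], 0.85), ([0.328, -0.089, 0.003], 0.77), ([0.362, -0.212, -0.003], 0.72)]
flask [([0.556, -0.135, 0.039], 0.74)]
crucible_a [([0.691, 0.008, 0.003], 0.61), ([0.679, -0.051, -0.003], 0.49)]
stopper [([0.687, 0.129, 0.005], 0.46)]
weighing_bottle [([0.69, -0.156, 0.004], 0.5)]
castor_left it knows: bay, bottle, buffer, caddy, crucible, flask, handle, nose, ridge, stop, stopper, weigh
[... 619 characters left out ...]
9, 0.328, 0.073], 0.82)]
ridge [([0.516, 0.283, 0.002], 0.6)]
bottle [([0.362, -0.213, 0.003], 0.97), ([0.664, -0.295, 0.002], 0.8), ([0.331, -0.093, -0.001], 0.75), ([0.489, -0.115, 0.039], 0.73)]
flask [([0.557, -0.132, 0.044], 0.81)]
crucible_a [([0.694, 0.001, -0.001], 0.63), ([0.682, -0.051, -0.003], 0.54), ([0.694, -0.144, 0.0], 0.3)]
stopper [([0.684, 0.129, 0.002], 0.53)]
weighing_bottle [([0.694, -0.148, 0.001], 0.6), ([0.509, 0.331, 0.072], 0.16)]
castor_left it knows: bay, bottle, buffer, caddy, crucible, flask, handle, nose, ridge, stop, stopper, weighing_bottle
castor_right it knows: bay, bottle, buffer, caddy, crucible, flask, handle, nose, ridge, stop, stopper, weighing_bottle
```

View pics/scene0.png

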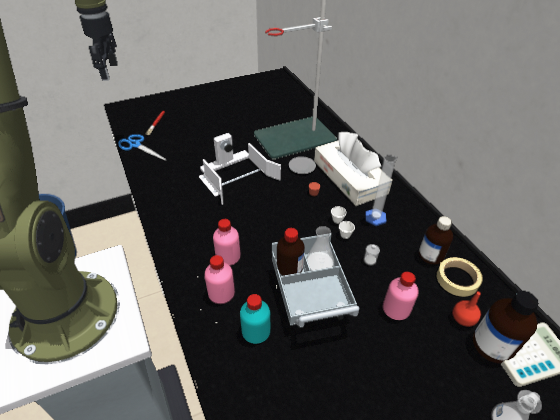

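View pics/top0.png

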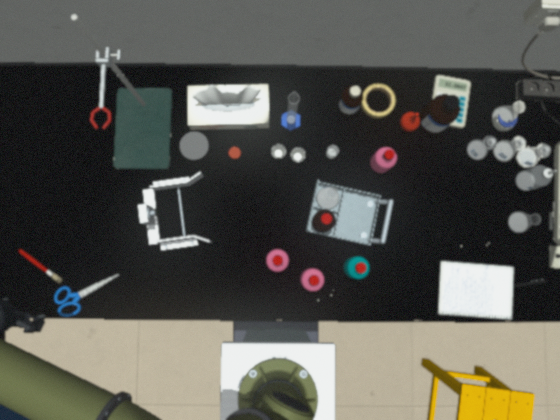

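The caddy, with its amber bottle at top picture (326,220), is at about (0.516,-0.176) and heads 77°. The bay is at (0.51,0.33), around top picture (175,215), and heads about 97°. The pink bottles at (278,260), (312,279), (385,158) and the turquoise one at (357,267) are look-alikes to leave alone. I'll measure the bay more closely with the wrist camera.

```bash
cat > h.py <<'E'
import numpy as np, cv2, json
from scipy.spatial.transform import Rotation as R
from cell import r
def rot(q): return R.from_quat([q[1],q[2],q[3],q[0]])
def tgt_rot(yaw_deg):  # tool z down, tool y heading yaw
    y=np.array([np.cos(np.radians(yaw_deg)),np.sin(np.radians(yaw_deg)),0]); z=np.array([0,0,-1.])
    return R.from_matrix(np.c_[np.cross(y,z),y,z])
def inc(p0,R0,p,Rt):
    d=R0.inv().apply(np.array(p)-p0)*100; a=np.degrees((R0.inv()*Rt).as_rotvec())
    return np.round(np.r_[d,a],2)
def cur():
    s=r.observe(); return np.array(s['eef_pos']),rot(s['orientation']),s
def K(m): 
    f=210/np.tan(np.radians(m['fov_y']/2)); return np.array([[f,0,m['cx']],[0,f,m['cy']],[0,0,1]])
def pix2plane(m,uv,z):
    n=cv2.undistortPoints(np.array(uv,float).reshape(-1,1,2),K(m),m['distortion']).reshape(-1,2)
    d=rot(m['attitude']).apply(np.c_[n[:,0],-n[:,1],-np.ones(len(n))]); e=np.array(m['eye'])
    return e+d*((z-e[2])/d[:,2])[:,None]
def proj(m,P):
    c=rot(m['attitude']).inv().apply(np.atleast_2d(P)-m['eye'])*[1,-1,-1]
    return cv2.projectPoints(c,np.zeros(3),np.zeros(3),K(m),m['distortion'])[0].reshape(-1,2)
E
python3 - <<'E'
from h import *
p,R0,s=cur(); m=r.camera_model('wrist'); print(m, 'cam in tool',R0.inv().apply(m['eye']-p), (R0.inv()*rot(m['attitude'])).as_matrix().round(2))
print(R0.as_matrix().round(3))
print(inc(p,R0,[0.5,0.2,0.36],tgt_rot(90)))
E
```

```text
{'fov_y': 64.7491102803343, 'cx': 281.3065164519911, 'cy': 211.8150145876178, 'distortion': array([-5.45068408e-05,  0.00000000e+00,  0.00000000e+00,  0.00000000e+00,
        0.00000000e+00]), 'eye': array([0.1782407 , 0.630801  , 0.37483628]), 'attitude': array([ 0.82271911, -0.13744464, -0.09017569,  0.54416043])} cam in tool [ 0.08334125  0.00017776 -0.13250149] [[ 0.    0.95  0.32]
 [ 1.   -0.    0.  ]
 [ 0.    0.32 -0.95]]
[[-0.92   0.392  0.   ]
 [ 0.392  0.92   0.   ]
 [-0.     0.    -1.   ]]
[-38.15 -27.   -11.77   0.     0.   -23.08]
```

```bash
python3 - <<'E'
from h import *
p,R0,s=cur(); print(inc(p,R0,[0.43,0.27,0.36],tgt_rot(97)))
E
```

```text
[-28.97 -23.31 -11.77   0.     0.   -30.08]
```

>>> carry_out(increments=[{"tx":-5,"ty":-4,"tz":-2,"az":-5},{"tx":-10,"ty":-8,"tz":-4,"az":-10},{"tx":-15,"ty":-12,"tz":-6,"az":-15},{"tx":-20,"ty":-16,"tz":-8,"az":-20},{"tx":-25,"ty":-20,"tz":-10,"az":-25},{"tx":-29,"ty":-23.3,"tz":-11.8,"az":-30},{"tx":-29,"ty":-23.3,"tz":-11.8,"az":-30},{"tx":-29,"ty":-23.3,"tz":-11.8,"az":-30}])

```text
$.increments[0]: bad value
```

```bash
python3 - <<'E'
from h import *
p,R0,s=cur();print(p,s['time_s'],np.abs(s['joint_vel']).max(),s['wrist_force'])
m=r.camera_model('wrist');im=r.camera('wrist');cv2.imwrite('pics/w1.png',im)
json.dump({k:np.array(v).tolist() for k,v in m.items()},open('m1.json','w'))
for l in ['bay','stop','ridge']: print(l,[(np.round(d['point'],4),round(d['p'],2)) for d in r.landmark_of(l,'wrist')][:3])
# predicted overlay with first estimate
E
```

```text
[0.25485361 0.59797338 0.24234005] 1.2 0.0026674340931970636 [ 0.49340066 -0.48514138 -0.06069818]
bay [(array([5.098e-01, 3.331e-01, 1.000e-04]), 0.56)]
stop []
ridge []
```

View pics/w1.png

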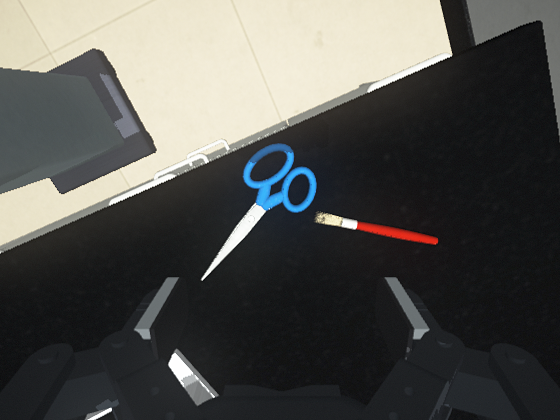

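The move was refused, so this picture is from the start pose and shows only scissors and a brush. I'll give every field in each row.

>>> carry_out(increments=[{"tx":-5,"ty":-4,"tz":-2,"ax":0,"ay":0,"az":-5,"jaw":1},{"tx":-10,"ty":-8,"tz":-4,"ax":0,"ay":0,"az":-10,"jaw":1},{"tx":-15,"ty":-12,"tz":-6,"ax":0,"ay":0,"az":-15,"jaw":1},{"tx":-20,"ty":-16,"tz":-8,"ax":0,"ay":0,"az":-20,"jaw":1},{"tx":-25,"ty":-20,"tz":-10,"ax":0,"ay":0,"az":-25,"jaw":1},{"tx":-29,"ty":-23.3,"tz":-11.8,"ax":0,"ay":0,"az":-30,"jaw":1},{"tx":-29,"ty":-23.3,"tz":-11.8,"ax":0,"ay":0,"az":-30,"jaw":1},{"tx":-29,"ty":-23.3,"tz":-11.8,"ax":0,"ay":0,"az":-30,"jaw":1}])

```text
time_s: 2.4
eef_pos: [0.4307, 0.2695, 0.3608]
orientation: [0.0, -0.059, 0.998, 0.001]
wrist_force: [-0.6, 1.1, 0.1]
grip_width: 1.002
grip_force: 0.0
```

```bash
python3 - <<'E'
from h import *
p,R0,s=cur();print(p,s['time_s'],np.abs(s['joint_vel']).max(),s['wrist_force'])
m=r.camera_model('wrist');im=r.camera('wrist');cv2.imwrite('pics/w2.png',im)
json.dump({k:np.array(v).tolist() for k,v in m.items()},open('m2.json','w'))
for l in ['bay','stop','ridge']: print(l,[(np.round(d['point'],4),round(d['p'],2)) for d in r.landmark_of(l,'wrist')][:3])
E
```

```text
[0.43069465 0.26954021 0.36082943] 2.4 0.051125228751283544 [-0.64920105  1.09027872  0.10814852]
bay [(array([0.5081, 0.3291, 0.0008]), 0.82)]
stop [(array([0.5084, 0.3288, 0.073 ]), 0.74)]
ridge [(array([0.5176, 0.2827, 0.0032]), 0.85)]
```

View pics/w2.png

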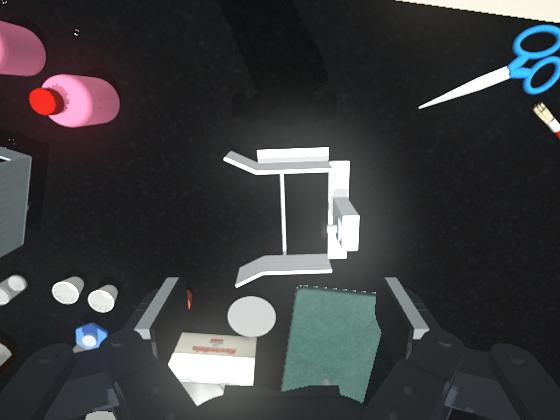

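The bay fills about (225-358,148-285), with the ridge from (282,174) to (285,254), and pink bottles at top left. I'll overlay the model and zoom in.

```bash
python3 - <<'E'
from h import *
m=json.load(open('m2.json')); im=cv2.imread('pics/w2.png')
b=np.array([0.5088,0.3295,0]); yaw=np.radians(98)
x=np.array([np.cos(yaw),np.sin(yaw),0]); y=np.array([-x[1],x[0],0])
W=lambda a,c,z: b+a*x+c*y+[0,0,z]
x0,y0,w,h=215,140,160,150; S=5
c=cv2.resize(im[y0:y0+h,x0:x0+w],None,fx=S,fy=S,interpolation=cv2.INTER_CUBIC)
def L(pts,col):
    q=((proj(m,np.array(pts))-[x0,y0]+.5)*S).astype(int); cv2.polylines(c,[q.reshape(-1,1,2)],False,col,1)
for s in (1,-1):
    for z,col in((.055,(0,0,255)),(0,(0,255,0))):
        L([W(-.125,s*.094,z),W(-.085,s*.074,z),W(.02,s*.074,z)],col)
L([W(-.05,-.074,.003),W(-.05,.074,.003)],(255,0,0))
t=np.linspace(0,6.3,40); L([W(0,.013*np.cos(a),.075+.013*np.sin(a)) for a in t],(255,0,255))
c=c[:600];cv2.imwrite('pics/w2c.png',c)
print(m['eye'])
E
```

```text
Traceback (most recent call last):
  File "h.py", line 21, in proj
    return cv2.projectPoints(c,np.zeros(3),np.zeros(3),K(m),m['distortion'])[0].reshape(-1,2)
           ~~~~~~~~~~~~~~~~~^^^^^^^^^^^^^^^^^^^^^^^^^^^^^^^^^^^^^^^^^^^^^^^^
cv2.error: OpenCV(4.12.0) :-1: error: (-5:Bad argument) in function 'projectPoints'
> Overload resolution failed:
>  - distCoeffs is not a numpy array, neither a scalar
>  - Expected Ptr<cv::UMat> for argument 'distCoeffs'
```

```bash
sed -i "s/m\['distortion'\])/np.array(m['distortion']))/" h.py; cat > ov.py <<'E'
from h import *
import sys
m=json.load(open('m2.json')); im=cv2.imread('pics/w2.png')
bx,by,yd=map(float,sys.argv[1:4])
b=np.array([bx,by,0]); yaw=np.radians(yd)
x=np.array([np.cos(yaw),np.sin(yaw),0]); y=np.array([-x[1],x[0],0])
W=lambda a,c,z: b+a*x+c*y+[0,0,z]
x0,y0,w,h=215,140,160,150; S=4
c=cv2.resize(im[y0:y0+h,x0:x0+w],None,fx=S,fy=S,interpolation=cv2.INTER_CUBIC)
def L(pts,col):
    q=((proj(m,np.array(pts))-[x0,y0]+.5)*S).astype(int); cv2.polylines(c,[q.reshape(-1,1,2)],False,col,1)
for s in (1,-1):
    for z,col in((.055,(0,0,255)),(0,(0,255,0))):
        L([W(-.125,s*.094,z),W(-.085,s*.074,z),W(.02,s*.074,z)],col)
L([W(-.05,-.074,.003),W(-.05,.074,.003)],(255,0,0))
t=np.linspace(0,6.3,40); L([W(0,.013*np.cos(a),.075+.013*np.sin(a)) for a in t],(255,0,255))
cv2.imwrite(sys.argv[4],c)
E
python3 ov.py 0.5088 0.3295 98 pics/w2c.png
```

```text
(no output)
```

View pics/w2c.png

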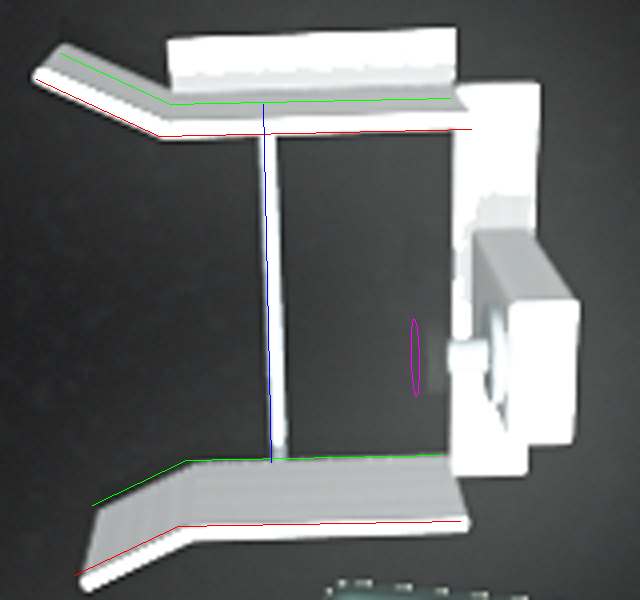

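The overlay fits within about 2 mm. The ridge runs from (268,140) to (281,455) in the crop, so I'll refine the pose with an edge fit.

```bash
cat > fit.py <<'E'
from h import *
from scipy.optimize import minimize
from scipy.ndimage import map_coordinates
m=json.load(open('m2.json')); im=cv2.GaussianBlur(cv2.cvtColor(cv2.imread('pics/w2.png'),6).astype(float),(0,0),.8)
def samp(P): uv=proj(m,P); return map_coordinates(im,[uv[:,1],uv[:,0]],order=1)
def seg(a,b,n=60): return np.linspace(a,b,n)
def cost(v,parts=False):
    bx,by,yd=v; b=np.array([bx,by,0]); t=np.radians(yd)
    X=np.array([np.cos(t),np.sin(t),0]); Y=np.array([-X[1],X[0],0])
    W=lambda q: b+q[:,:1]*X+q[:,1:2]*Y+q[:,2:]*[0,0,1]
    e=.0018
    A=seg([-.08,.074,.055],[.015,.074,.055]); B=seg([-.08,-.074,0],[-.0,-.074,0]); C=seg([-.05,-.06,.003],[-.05,.045,.003])
    l1=seg([-.12,.0915,.055],[-.088,.0755,.055],30)
    D=[0,e,0]; F=[e,0,0]
    s=[np.mean(samp(W(A+D))-samp(W(A-np.array(D)))), np.mean(samp(W(B-np.array(D)))-samp(W(B+D))),
       np.mean(2*samp(W(C))-samp(W(C+np.array(F)*2))-samp(W(C-np.array(F)*2))),np.mean(samp(W(l1+D))-samp(W(l1-np.array(D))))]
    return s if parts else -sum(s)
best=min((minimize(cost,[.509+i*.0015,.3295+j*.0015,96.5+k],method='Nelder-Mead',options=dict(initial_simplex=[[.509+i*.0015,.3295+j*.0015,96.5+k],[.510+i*.0015,.3295+j*.0015,96.5+k],[.509+i*.0015,.331+j*.0015,96.5+k],[.509+i*.0015,.3295+j*.0015,97.5+k]])) for i in(-1,0,1) for j in(-1,0,1,2) for k in(0,1,2)),key=lambda q:q.fun)
print(best.x,best.fun,cost(best.x,True))
E
python3 fit.py; python3 - <<'E'
from h import *
p,R0,s=cur()
print(p,inc(p,R0,[0.41,-0.19,0.36],tgt_rot(77.4)))
E
```

```text
[ 0.50851021  0.33165616 98.87235172] -624.4770753360101 [np.float64(145.66433656984162), np.float64(77.13397712244588), np.float64(237.28102747460443), np.float64(164.3977341691182)]
[0.4289487  0.27186753 0.35943863] [ 7.610e+00 -4.559e+01 -3.000e-02 -3.000e-02 -8.000e-02  1.973e+01]
```

```bash
python3 - <<'E'
from h import *
p,R0,s=cur();print(p,np.abs(s['joint_vel']).max())
m=r.camera_model('wrist');im=r.camera('wrist');cv2.imwrite('pics/w2.png',im)
json.dump({k:np.array(v).tolist() for k,v in m.items()},open('m2.json','w'))
E
python3 fit.py
```

```text
[0.4289487  0.27186753 0.35943863] 0.005487149628168006
[ 0.50890961  0.33126082 98.80531788] -631.1661764789105 [np.float64(142.92006625260123), np.float64(81.72728906039828), np.float64(244.10483872531054), np.float64(162.41398244060048)]
```

>>> carry_out(increments=[{"tx":0.8,"ty":-5.5,"tz":0,"ax":0,"ay":0,"az":2,"jaw":1},{"tx":1.7,"ty":-11,"tz":0,"ax":0,"ay":0,"az":4,"jaw":1},{"tx":2.6,"ty":-17,"tz":0,"ax":0,"ay":0,"az":7,"jaw":1},{"tx":3.7,"ty":-23,"tz":0,"ax":0,"ay":0,"az":10,"jaw":1},{"tx":4.7,"ty":-29,"tz":0,"ax":0,"ay":0,"az":13,"jaw":1},{"tx":5.7,"ty":-35,"tz":0,"ax":0,"ay":0,"az":16,"jaw":1},{"tx":6.7,"ty":-41,"tz":0,"ax":0,"ay":0,"az":19,"jaw":1},{"tx":7.6,"ty":-45.6,"tz":0,"ax":0,"ay":0,"az":19.7,"jaw":1},{"tx":7.6,"ty":-45.6,"tz":0,"ax":0,"ay":0,"az":19.7,"jaw":1},{"tx":7.6,"ty":-45.6,"tz":0,"ax":0,"ay":0,"az":19.7,"jaw":1}])

```text
time_s: 3.9
eef_pos: [0.4103, -0.1904, 0.3601]
orientation: [-0.0, 0.11, 0.994, 0.0]
wrist_force: [-0.1, 1.0, 0.3]
grip_width: 1.001
grip_force: 0.0
```

```bash
python3 - <<'E'
from h import *
for i in range(2):
    for l in ['caddy','handle','nose']: print(l,[(np.round(d['point'],4),round(d['p'],2)) for d in (r.camera('wrist'),r.landmark_of(l,'wrist'))[1]][:2])
p,R0,s=cur();print(p,R0.as_matrix().round(3)[:,1],s['time_s'],np.abs(s['joint_vel']).max(),s['wrist_force'],s['joints'])
m=r.camera_model('wrist');im=r.camera('wrist');cv2.imwrite('pics/w3.png',im)
json.dump({k:np.array(v).tolist() for k,v in m.items()},open('m3.json','w'))
E
```

```text
caddy [(array([ 5.135e-01, -1.776e-01,  5.000e-04]), 0.76)]
handle [(array([ 0.4924, -0.2878,  0.0925]), 0.61)]
nose [(array([ 0.5329, -0.0877,  0.0755]), 0.56)]
caddy [(array([ 5.144e-01, -1.769e-01,  5.000e-04]), 0.64)]
handle [(array([ 0.4938, -0.2884,  0.093 ]), 0.58)]
nose [(array([ 0.5315, -0.088 ,  0.0761]), 0.75)]
[ 0.40979954 -0.19183642  0.36033267] [0.221 0.975 0.   ] 4.5 0.0016187043191927756 [-0.1891222  -0.14882063  0.57590084] [-0.38404307 -0.20782428  0.65130496  1.73036773  0.12530542  1.57722125
  1.6054851 ]
```

View pics/w3.png

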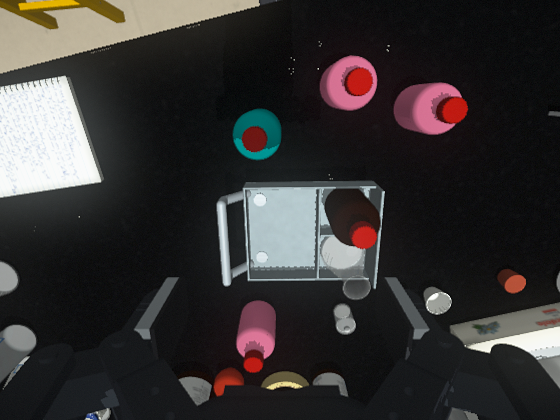

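The wrist view shows the caddy with the amber bottle in it. The bar runs from (222,200) to (227,283), and the tray rim corners are near (245,184) and (247,281). I'll back-project these.

```bash
python3 - <<'E'
from h import *
m=json.load(open('m3.json')); im=cv2.imread('pics/w3.png'); g=cv2.cvtColor(im,6).astype(float)
pts=[]
for v in range(210,275,3):
    row=g[v,212:240]; w=np.clip(row-120,0,None); pts.append((212+(w*np.arange(28)).sum()/w.sum(),v))
P=pix2plane(m,pts,.098)
vx,vy,x0,y0=cv2.fitLine(P[:,:2].astype(np.float32),2,0,.01,.01).ravel()
print('bar dir deg',np.degrees(np.arctan2(vy,vx)),'pt',x0,y0, P[0],P[-1])
for z,l in((.069,[(244,183),(383,183),(247,281),(381,283)]),): print(pix2plane(m,l,z).round(4))
# long wall edges: max gradient rows
for lo,hi in((176,195),(272,292)):
    q=[]
    for u in range(262,312,4):
        col=cv2.GaussianBlur(g,(0,0),1)[lo:hi,u]; d=np.abs(np.gradient(col)); q.append((u,lo+d.argmax()))
    Q=pix2plane(m,q,.069); f=cv2.fitLine(Q[:,:2].astype(np.float32),2,0,.01,.01).ravel(); print('wall',np.degrees(np.arctan2(f[1],f[0])),f[2:])
E
```

```text
bar dir deg -10.939475 pt 0.4841854 -0.28613037 [ 0.44128737 -0.27743294  0.098     ] [ 0.52975509 -0.29166065  0.098     ]
[[ 0.4203 -0.2448  0.069 ]
 [ 0.4605 -0.0667  0.069 ]
 [ 0.563  -0.2781  0.069 ]
 [ 0.6093 -0.0881  0.069 ]]
wall 77.27039 [ 0.437747   -0.19214228]
wall 79.170525 [ 0.5747946  -0.22248968]
```

```bash
python3 - <<'E'
import cv2
im=cv2.imread('pics/w3.png')[170:295,205:400]
cv2.imwrite('pics/w3c.png',cv2.resize(im,None,fx=4,fy=4,interpolation=cv2.INTER_CUBIC))
E
```

```text
(no output)
```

View pics/w3c.png

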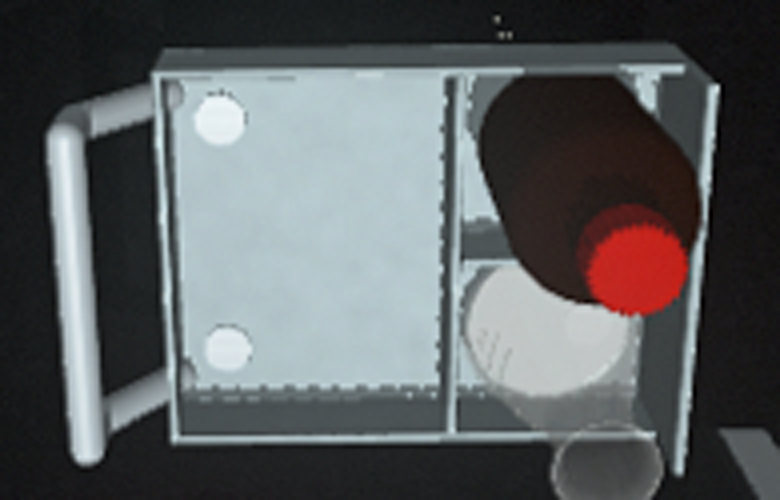

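The enlarged crop confirms the caddy: amber bottle and red cap, flask, and bar from (68,130) to (88,460). Rim edges are clear, so I'll back-project their ends.

```bash
python3 - <<'E'
from h import *
m=json.load(open('m3.json'))
c=lambda l:[(205+(u+.5)/4-.5,170+(v+.5)/4-.5) for u,v in l]
A=pix2plane(m,c([(155,72),(685,70),(172,440),(655,436)]),.069); B=pix2plane(m,c([(68,135),(88,460)]),.095)
ang=lambda d:np.degrees(np.arctan2(d[1],d[0]))
print(A.round(4),B.round(4)); print(ang(A[1]-A[0]),ang(A[3]-A[2]),ang(A[2]-A[0])+90,ang(B[1]-B[0])+90,B.mean(0), np.linalg.norm(A[0]-A[2]))
for h in (78.,79.):
    X=np.array([np.cos(np.radians(h)),np.sin(np.radians(h)),0]); rear=(A[0]+A[2])/2
    print('origin',rear+.09*X,'handle from tray',rear-.025*X)
E
```

```text
[[ 0.4262 -0.2472  0.069 ]
 [ 0.464  -0.0766  0.069 ]
 [ 0.561  -0.2766  0.069 ]
 [ 0.598  -0.1051  0.069 ]] [[ 0.4339 -0.2746  0.095 ]
 [ 0.548  -0.3004  0.095 ]]
77.49350735129784 77.82854740527065 77.69497349510515 77.27341494155337 [ 0.4909617  -0.28750303  0.095     ] 0.1380259478677603
origin [ 0.51232196 -0.1738676   0.069     ] handle from tray [ 0.48841211 -0.28635458  0.069     ]
origin [ 0.51078271 -0.17355444  0.069     ] handle from tray [ 0.48883968 -0.28644157  0.069     ]
```

```bash
python3 - <<'E'
from h import *
p,R0,s=cur()
print(inc(p,R0,[0.489,-0.2872,0.16],tgt_rot(77.6)),inc(p,R0,[0.489,-0.2872,0.087],tgt_rot(77.6)))
E
```

```text
[-9.830e+00 -7.550e+00  2.003e+01  1.000e-02  1.000e-02 -3.800e-01] [-9.830e+00 -7.550e+00  2.733e+01  1.000e-02  1.000e-02 -3.800e-01]
```

>>> carry_out(increments=[{"tx":-2.5,"ty":-2,"tz":5,"ax":0,"ay":0,"az":0,"jaw":0.45},{"tx":-5,"ty":-4,"tz":10,"ax":0,"ay":0,"az":0,"jaw":0.45},{"tx":-7.5,"ty":-6,"tz":15,"ax":0,"ay":0,"az":-0.4,"jaw":0.45},{"tx":-9.8,"ty":-7.55,"tz":19,"ax":0,"ay":0,"az":-0.4,"jaw":0.45},{"tx":-9.8,"ty":-7.55,"tz":20,"ax":0,"ay":0,"az":-0.4,"jaw":0.45},{"tx":-9.8,"ty":-7.55,"tz":22,"ax":0,"ay":0,"az":-0.4,"jaw":0.45},{"tx":-9.8,"ty":-7.55,"tz":24,"ax":0,"ay":0,"az":-0.4,"jaw":0.45},{"tx":-9.8,"ty":-7.55,"tz":26,"ax":0,"ay":0,"az":-0.4,"jaw":0.45},{"tx":-9.8,"ty":-7.55,"tz":27.3,"ax":0,"ay":0,"az":-0.4,"jaw":0.45},{"tx":-9.8,"ty":-7.55,"tz":27.3,"ax":0,"ay":0,"az":-0.4,"jaw":0.45}])

```text
time_s: 5.8
eef_pos: [0.4881, -0.2867, 0.0864]
orientation: [-0.001, 0.108, 0.994, 0.0]
wrist_force: [0.5, -0.9, 0.5]
grip_width: 0.45
grip_force: 0.0
```

```bash
python3 - <<'E'
from h import *
p,R0,s=cur();print(p,s['wrist_force'],s['grip_width'],s['joints'])
m=r.camera_model('wrist');im=r.camera('wrist');x=im[160:420,100:460];cv2.imwrite('pics/w4.png',cv2.resize(x,None,fx=2,fy=2))
E
```

```text
[ 0.48805701 -0.28669535  0.08636718] [ 0.46790137 -0.9466681   0.5407511 ] 0.4504839333258187 [-0.20423346  0.35427496  0.81323931  1.86270746 -0.29444044  1.05092223
  2.08175518]
```

View pics/w4.png

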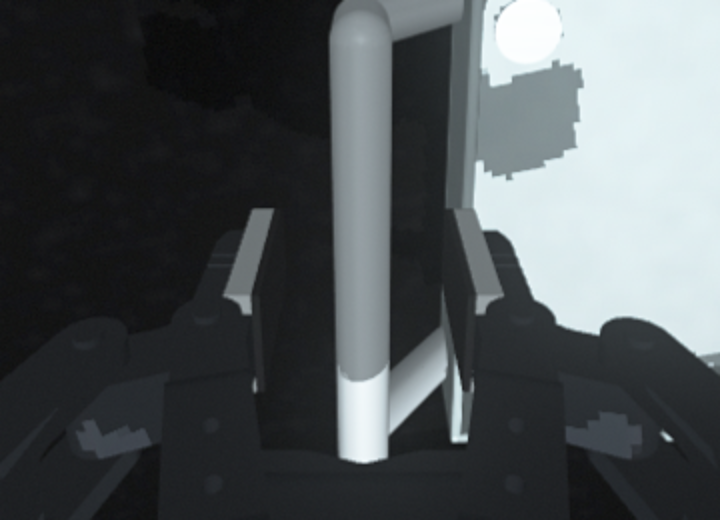

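The bar sits centred and parallel between the pads. Close.

>>> carry_out(increments=[{"tx":0,"ty":0,"tz":0,"ax":0,"ay":0,"az":0,"jaw":0},{"tx":0,"ty":0,"tz":0,"ax":0,"ay":0,"az":0,"jaw":0},{"tx":0,"ty":0,"tz":0,"ax":0,"ay":0,"az":0,"jaw":0},{"tx":0,"ty":0,"tz":0,"ax":0,"ay":0,"az":0,"jaw":0},{"tx":0,"ty":0,"tz":0,"ax":0,"ay":0,"az":0,"jaw":0}], squeeze=40)

```text
time_s: 6.48
eef_pos: [0.4892, -0.2876, 0.088]
orientation: [0.001, 0.108, 0.994, -0.0]
wrist_force: [0.5, -0.3, 5.8]
grip_width: 0.123
grip_force: 39.3
```

```bash
cat > plan.py <<'E'
from h import *
# commanded pose est; heading of caddy from tool y; rear axle 45 mm ahead of handle
BX,BY,BH=.5089,.3313,98.8
b=np.array([BX,BY]); u=lambda d:np.array([np.cos(np.radians(d)),np.sin(np.radians(d))])
def bayframe(p,h,off): # point off mm ahead of handle, in bay frame
    q=np.array(p[:2])+off*u(h)-b; X=u(BH); return q@X, q@np.array([-X[1],X[0]])
E
python3 - <<'E'
from plan import *
p,R0,s=cur(); y=R0.as_matrix()[:,1]; h=np.degrees(np.arctan2(y[1],y[0])); print(p,h,s['wrist_force'],s['moment'],s['grip_width'],s['grip_force'])
print('axle',bayframe(p,h,.045),'nose',bayframe(p,h,.205))
# intersection of axle line with bay centreline
a=p[:2]+.045*u(h); s_=np.linalg.solve(np.c_[u(h),u(BH)],b-a); print('travel to vertex',s_[0],'vertex d',s_[1])
E
```

```text
[ 0.48918227 -0.28755325  0.08797132] 77.622195451707 [ 0.47209124 -0.33414125  5.79752346] [0.00061503 0.07978914 0.07944875] 0.12275117350902075 39.3230938911438
axle (np.float64(-0.5665909382455535), np.float64(0.09790455360377553)) nose (np.float64(-0.41739672724956456), np.float64(0.040102413459276634))
travel to vertex 0.27100603087435865 vertex d 0.31388761979896235
```

```bash
cat >> plan.py <<'E'
BYS=[((.6925,.005),.0205),((.6805,-.051),.0205),((.6855,.129),.017),((.692,-.150),.017)]
def clr(a,h): # a axle
    o=a+.07*u(h); out=9
    for c,rad in BYS:
        d=np.array(c)-o; l=np.array([d@u(h),d@u(h+90)]); e=np.maximum(np.abs(l)-[.095,.07],0); out=min(out,np.hypot(*e)-rad)
    return out
def roll(a,h,k,ds): # unicycle step
    hm=h+np.degrees(k*ds)/2; return a+ds*u(hm),h+np.degrees(k*ds)
def path(p,h,delta,R1,R2,dend,ds=.001):
    a=np.array(p[:2])+.045*u(h); X=u(BH);Y=u(BH+90); out=[]; st=0;h0=h
    for i in range(900):
        d=-(a-b)@X; lat=(a-b)@Y
        if d<=dend: break
        if st==0 and h<=h0-delta: st=1
        k=-1/R1 if st==0 else 0
        if st>=1:
            al=np.radians(BH-h)
            if al>0 and lat<=R2*(1-np.cos(al)): k=1/R2; 
        a,h=roll(a,h,k,ds); out.append((*a,h,k,-(a-b)@X,(a-b)@Y,clr(a,h)))
    return np.array(out)
E
python3 - <<'E'
from plan import *
p=np.array([.4892,-.2876]);h=77.6
for delta in(0,2,3,4,5):
  for R2 in(.15,.2,.25,.3):
    o=path(p,h,delta,.3,R2,.16); e=np.nonzero(o[:,3]>0)[0]
    print(delta,R2,'minclr %.3f'%o[:,6].min(),'arc nose d %.3f..%.3f'%(o[e[0],4]-.16,o[e[-1],4]-.16),'lat end %.4f h %.1f'%(o[-1,5],o[-1,2]), 'len',len(o))
E
```

```text
0 0.15 minclr 0.015 arc nose d 0.179..0.125 lat end 0.0003 h 99.0 len 425
0 0.2 minclr 0.016 arc nose d 0.188..0.115 lat end 0.0003 h 99.1 len 425
0 0.25 minclr 0.019 arc nose d 0.197..0.107 lat end 0.0002 h 98.9 len 424
0 0.3 minclr 0.022 arc nose d 0.205..0.097 lat end 0.0001 h 99.0 len 424
2 0.15 minclr 0.013 arc nose d 0.206..0.147 lat end 0.0010 h 99.2 len 426
2 0.2 minclr 0.017 arc nose d 0.216..0.137 lat end 0.0003 h 99.0 len 426
2 0.25 minclr 0.021 arc nose d 0.225..0.126 lat end -0.0001 h 98.9 len 426
2 0.3 minclr 0.024 arc nose d 0.234..0.115 lat end 0.0000 h 99.0 len 426
3 0.15 minclr 0.015 arc nose d 0.217..0.156 lat end 0.0005 h 99.0 len 427
3 0.2 minclr 0.019 arc nose d 0.226..0.144 lat end -0.0001 h 98.9 len 427
3 0.25 minclr 0.022 arc nose d 0.236..0.134 lat end -0.0001 h 98.8 len 427
3 0.3 minclr 0.025 arc nose d 0.246..0.123 lat end 0.0003 h 99.0 len 426
4 0.15 minclr 0.017 arc nose d 0.226..0.162 lat end 0.0010 h 99.2 len 428
4 0.2 minclr 0.020 arc nose d 0.236..0.151 lat end 0.0006 h 99.1 len 427
4 0.25 minclr 0.023 arc nose d 0.246..0.140 lat end 0.0003 h 99.0 len 427
4 0.3 minclr 0.026 arc nose d 0.256..0.128 lat end 0.0001 h 99.0 len 427
5 0.15 minclr 0.019 arc nose d 0.237..0.170 lat end 0.0011 h 99.2 len 429
5 0.2 minclr 0.020 arc nose d 0.247..0.158 lat end 0.0004 h 99.1 len 428
5 0.25 minclr 0.020 arc nose d 0.257..0.146 lat end 0.0003 h 99.0 len 428
5 0.3 minclr 0.020 arc nose d 0.268..0.135 lat end 0.0003 h 99.0 len 427
```

```bash
cat >> plan.py <<'E'
def table(o,step,h_start,a_start,n=10,i0=0):
    out=[];hp=lambda a,h:np.r_[np.array(a)-.045*u(h),.0]
    p0=hp(a_start,h_start);R0=tgt_rot(h_start)
    for j in range(n):
        i=min(i0+(j+1)*step-1,len(o)-1); out.append(inc(p0,R0,hp(o[i,:2],o[i,2]),tgt_rot(o[i,2]))[[0,1,5]])
    return out,i+1,o[i]
E
python3 - <<'E'
from plan import *
p=np.array([.4892,-.2876]);h=77.6; o=path(p,h,4,.3,.22,.16); np.save('o.npy',o)
a=p+.045*u(h);i=0
for c in range(5):
    t,i,q=table(o,7,h,a,10,i); print(c,'nose d %.3f h %.2f'%(q[4]-.16,q[2]),[list(map(float,x)) for x in t]); a,h=q[:2],q[2]
E
```

```text
0 nose d 0.343 h 73.59 [[0.1, 0.7, 1.34], [0.18, 1.4, 2.67], [0.24, 2.11, 4.01], [0.19, 2.81, 4.01], [0.14, 3.51, 4.01], [0.09, 4.2, 4.01], [0.05, 4.9, 4.01], [-0.0, 5.6, 4.01], [-0.05, 6.3, 4.01], [-0.1, 7.0, 4.01]]
1 nose d 0.280 h 73.59 [[0.0, 0.7, 0.0], [0.0, 1.4, 0.0], [0.0, 2.1, 0.0], [0.0, 2.8, 0.0], [0.0, 3.5, 0.0], [0.0, 4.2, 0.0], [0.0, 4.9, 0.0], [0.0, 5.6, 0.0], [0.0, 6.3, 0.0], [0.0, 7.0, 0.0]]
2 nose d 0.216 h 80.62 [[0.0, 0.7, 0.0], [0.0, 1.4, 0.0], [0.0, 2.1, 0.0], [0.0, 2.8, 0.0], [0.0, 3.5, 0.0], [0.0, 4.2, 0.0], [-0.11, 4.9, -1.56], [-0.23, 5.61, -3.39], [-0.32, 6.32, -5.21], [-0.39, 7.03, -7.03]]
3 nose d 0.147 h 98.85 [[-0.13, 0.7, -1.82], [-0.24, 1.41, -3.65], [-0.33, 2.12, -5.47], [-0.39, 2.83, -7.29], [-0.44, 3.54, -9.12], [-0.45, 4.26, -10.94], [-0.45, 4.97, -12.76], [-0.42, 5.68, -14.58], [-0.38, 6.4, -16.41], [-0.3, 7.11, -18.23]]
4 nose d 0.077 h 98.85 [[0.0, 0.7, 0.0], [0.0, 1.4, 0.0], [0.0, 2.1, 0.0], [0.0, 2.8, 0.0], [0.0, 3.5, 0.0], [0.0, 4.2, 0.0], [0.0, 4.9, 0.0], [0.0, 5.6, 0.0], [0.0, 6.3, 0.0], [0.0, 7.0, 0.0]]
```

>>> carry_out(increments=[{"tx":0.05,"ty":0.35,"tz":-0.03,"ax":0,"ay":0,"az":0.67,"jaw":0},{"tx":0.1,"ty":0.7,"tz":-0.05,"ax":0,"ay":0,"az":1.34,"jaw":0},{"tx":0.18,"ty":1.4,"tz":-0.05,"ax":0,"ay":0,"az":2.67,"jaw":0},{"tx":0.24,"ty":2.11,"tz":-0.05,"ax":0,"ay":0,"az":4,"jaw":0},{"tx":0.19,"ty":2.81,"tz":-0.05,"ax":0,"ay":0,"az":4,"jaw":0},{"tx":0.14,"ty":3.51,"tz":-0.05,"ax":0,"ay":0,"az":4,"jaw":0},{"tx":0.09,"ty":4.2,"tz":-0.05,"ax":0,"ay":0,"az":4,"jaw":0},{"tx":0.05,"ty":4.9,"tz":-0.05,"ax":0,"ay":0,"az":4,"jaw":0},{"tx":-0.05,"ty":6.3,"tz":-0.05,"ax":0,"ay":0,"az":4,"jaw":0},{"tx":-0.1,"ty":7,"tz":-0.05,"ax":0,"ay":0,"az":4,"jaw":0}])

```text
time_s: 7.72
eef_pos: [0.5052, -0.2172, 0.088]
orientation: [0.0, 0.142, 0.99, 0.0]
wrist_force: [-0.4, -2.2, 6.3]
grip_width: 0.123
grip_force: 39.4
```

```bash
cat > st.py <<'E'
from plan import *
p,R0,s=cur(); y=R0.as_matrix()[:,1]; h=np.degrees(np.arctan2(y[1],y[0]))
print(s['time_s'],p.round(4),'h %.2f'%h,'F',np.round(s['wrist_force'],1),'M',np.round(s['moment'],2),s['grip_width'],'tilt',(R0.as_matrix()[:,2]).round(3))
print('nose bay',np.round(bayframe(p,h,.205),4),'axle',np.round(bayframe(p,h,.045),4))
E
python3 st.py
```

```text
7.725 [ 0.5052 -0.2172  0.088 ] h 73.68 F [-0.4 -2.2  6.3] M [-0.31  0.05 -0.  ] 0.123338585084155 tilt [ 0.     0.001 -1.   ]
nose bay [-0.3559  0.0005] axle [-0.5008  0.0684]
```

>>> carry_out(increments=[{"tx":0,"ty":0.7,"tz":0,"ax":0,"ay":0,"az":0,"jaw":0},{"tx":0,"ty":1.4,"tz":0,"ax":0,"ay":0,"az":0,"jaw":0},{"tx":0,"ty":2.1,"tz":0,"ax":0,"ay":0,"az":0,"jaw":0},{"tx":0,"ty":2.8,"tz":0,"ax":0,"ay":0,"az":0,"jaw":0},{"tx":0,"ty":3.5,"tz":0,"ax":0,"ay":0,"az":0,"jaw":0},{"tx":0,"ty":4.2,"tz":0,"ax":0,"ay":0,"az":0,"jaw":0},{"tx":0,"ty":4.9,"tz":0,"ax":0,"ay":0,"az":0,"jaw":0},{"tx":0,"ty":5.6,"tz":0,"ax":0,"ay":0,"az":0,"jaw":0},{"tx":0,"ty":6.3,"tz":0,"ax":0,"ay":0,"az":0,"jaw":0},{"tx":0,"ty":7,"tz":0,"ax":0,"ay":0,"az":0,"jaw":0}])

```text
time_s: 8.98
eef_pos: [0.5247, -0.1506, 0.088]
orientation: [0.0, 0.142, 0.99, 0.0]
wrist_force: [-0.7, -2.7, 5.9]
grip_width: 0.125
grip_force: 39.4
```

```bash
python3 st.py; python3 - <<'E'
from h import *
for c in ('top','scene'):
    r.camera(c)
    for l in ['caddy','handle','nose']: print(c,l,[(np.round(d['point'],4),round(d['p'],2)) for d in r.landmark_of(l,c)][:1])
E
```

```text
8.975 [ 0.5247 -0.1506  0.088 ] h 73.64 F [-0.7 -2.7  5.9] M [-0.36 -0.08  0.02] 0.12519452746951232 tilt [ 0.     0.001 -1.   ]
nose bay [-0.2931 -0.029 ] axle [-0.4379  0.039 ]
top caddy [(array([ 0.5569, -0.0399,  0.0016]), 0.68)]
top handle [(array([ 0.5245, -0.15  ,  0.0959]), 0.73)]
top nose [(array([0.5798, 0.0444, 0.074 ]), 0.7)]
scene caddy [(array([ 0.554 , -0.0378,  0.0012]), 0.71)]
scene handle [(array([ 0.5238, -0.1488,  0.0944]), 0.76)]
scene nose [(array([0.5834, 0.0478, 0.0773]), 0.66)]
```

>>> carry_out(increments=[{"tx":0,"ty":0.7,"tz":0,"ax":0,"ay":0,"az":0,"jaw":0},{"tx":0,"ty":1.4,"tz":0,"ax":0,"ay":0,"az":0,"jaw":0},{"tx":0,"ty":2.1,"tz":0,"ax":0,"ay":0,"az":0,"jaw":0},{"tx":0,"ty":2.8,"tz":0,"ax":0,"ay":0,"az":0,"jaw":0},{"tx":0,"ty":3.5,"tz":0,"ax":0,"ay":0,"az":0,"jaw":0},{"tx":0,"ty":4.2,"tz":0,"ax":0,"ay":0,"az":0,"jaw":0},{"tx":-0.11,"ty":4.9,"tz":0,"ax":0,"ay":0,"az":-1.56,"jaw":0},{"tx":-0.23,"ty":5.61,"tz":0,"ax":0,"ay":0,"az":-3.39,"jaw":0},{"tx":-0.32,"ty":6.32,"tz":0,"ax":0,"ay":0,"az":-5.21,"jaw":0},{"tx":-0.39,"ty":7.03,"tz":0,"ax":0,"ay":0,"az":-7.03,"jaw":0}])

```text
time_s: 10.62
eef_pos: [0.5481, -0.0842, 0.088]
orientation: [-0.0, 0.081, 0.997, 0.0]
wrist_force: [0.6, -1.6, 5.0]
grip_width: 0.126
grip_force: 39.4
```

```bash
python3 st.py
```

```text
10.625 [ 0.5481 -0.0842  0.088 ] h 80.71 F [ 0.6 -1.6  5. ] M [-0.32 -0.04 -0.08] 0.12550431192123124 tilt [-0.     0.001 -1.   ]
nose bay [-0.2218 -0.0388] axle [-0.3739  0.0109]
```

>>> carry_out(increments=[{"tx":-0.13,"ty":0.7,"tz":0,"ax":0,"ay":0,"az":-1.82,"jaw":0},{"tx":-0.24,"ty":1.41,"tz":0,"ax":0,"ay":0,"az":-3.65,"jaw":0},{"tx":-0.33,"ty":2.12,"tz":0,"ax":0,"ay":0,"az":-5.47,"jaw":0},{"tx":-0.39,"ty":2.83,"tz":0,"ax":0,"ay":0,"az":-7.29,"jaw":0},{"tx":-0.44,"ty":3.54,"tz":0,"ax":0,"ay":0,"az":-9.12,"jaw":0},{"tx":-0.45,"ty":4.26,"tz":0,"ax":0,"ay":0,"az":-10.94,"jaw":0},{"tx":-0.45,"ty":4.97,"tz":0,"ax":0,"ay":0,"az":-12.76,"jaw":0},{"tx":-0.42,"ty":5.68,"tz":0,"ax":0,"ay":0,"az":-14.58,"jaw":0},{"tx":-0.38,"ty":6.4,"tz":0,"ax":0,"ay":0,"az":-16.41,"jaw":0},{"tx":-0.3,"ty":7.11,"tz":0,"ax":0,"ay":0,"az":-18.1,"jaw":0}])

```text
time_s: 11.88
eef_pos: [0.5625, -0.0145, 0.088]
orientation: [0.0, -0.077, 0.997, 0.0]
wrist_force: [0.2, -1.0, 5.2]
grip_width: 0.122
grip_force: 39.4
```

```bash
python3 st.py; python3 - <<'E'
from h import *
for c in ('top','scene'):
  for k in range(2):
    im=r.camera(c); cv2.imwrite(f'pics/{c}5.png',im)
    for l in ['caddy','handle','nose','bay']: print(c,l,[(np.round(d['point'],4),round(d['p'],2)) for d in r.landmark_of(l,c)][:1])
a=cv2.imread('pics/top5.png')[160:260,120:330]; b=cv2.imread('pics/scene5.png')[120:270,180:360]
a=cv2.resize(a,None,fx=3,fy=3,interpolation=2); b=cv2.resize(b,(360,300),interpolation=2)
cv2.imwrite('pics/c5.png',np.vstack([a,np.pad(b,((0,0),(0,270),(0,0)))]))
E
```

```text
11.875 [ 0.5625 -0.0145  0.088 ] h 98.81 F [ 0.2 -1.   5.2] M [-0.27 -0.13 -0.08] 0.12183314947222812 tilt [ 0.     0.001 -1.   ]
nose bay [-0.1449 -0.    ] axle [-3.049e-01 -1.000e-04]
top caddy [(array([0.5473, 0.0989, 0.0021]), 0.9)]
top handle []
top nose [(array([0.5293, 0.1877, 0.076 ]), 0.87)]
top bay [(array([ 5.100e-01,  3.323e-01, -3.000e-04]), 0.6)]
top caddy [(array([ 0.5461,  0.0997, -0.0014]), 0.72)]
top handle []
top nose [(array([0.5297, 0.1919, 0.0755]), 0.67)]
top bay [(array([ 0.509 ,  0.3343, -0.0031]), 0.57)]
scene caddy [(array([0.5453, 0.1025, 0.0007]), 0.65)]
scene handle [(array([ 0.5616, -0.0135,  0.0932]), 0.95)]
scene nose [(array([0.5324, 0.1898, 0.0786]), 0.75)]
scene bay [(array([ 5.104e-01,  3.333e-01, -5.000e-04]), 0.58)]
scene caddy [(array([0.5479, 0.1001, 0.0037]), 0.94)]
scene handle [(array([ 0.5619, -0.0115,  0.0912]), 0.91)]
scene nose [(array([0.5327, 0.1905, 0.079 ]), 0.92)]
scene bay [(array([0.5104, 0.3352, 0.0033]), 0.6)]
```

View pics/c5.png

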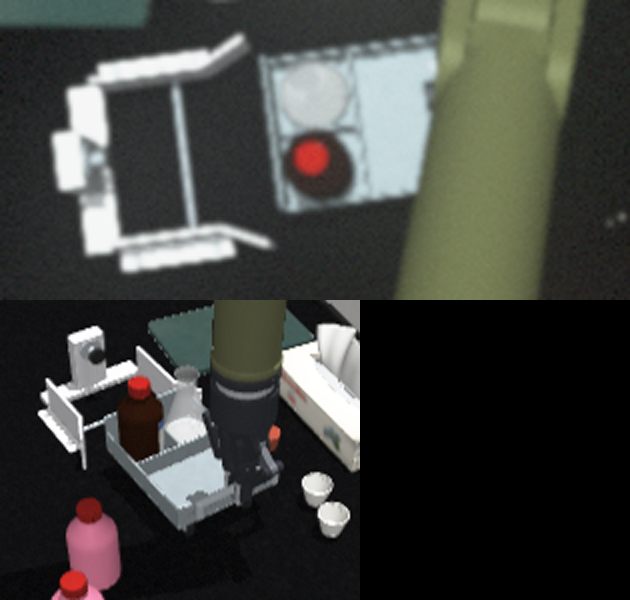

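The caddy is square in front of the bay, and the network points agree with the fit within about 1.5 mm. The next push is straight in.

>>> carry_out(increments=[{"tx":0,"ty":0.6,"tz":0,"ax":0,"ay":0,"az":0,"jaw":0},{"tx":0,"ty":1.2,"tz":0,"ax":0,"ay":0,"az":0,"jaw":0},{"tx":0,"ty":1.8,"tz":0,"ax":0,"ay":0,"az":0,"jaw":0},{"tx":0,"ty":2.4,"tz":0,"ax":0,"ay":0,"az":0,"jaw":0},{"tx":0,"ty":3.0,"tz":0,"ax":0,"ay":0,"az":0,"jaw":0},{"tx":0,"ty":3.6,"tz":0,"ax":0,"ay":0,"az":0,"jaw":0},{"tx":0,"ty":4.2,"tz":0,"ax":0,"ay":0,"az":0,"jaw":0},{"tx":0,"ty":4.8,"tz":0,"ax":0,"ay":0,"az":0,"jaw":0},{"tx":0,"ty":5.4,"tz":0,"ax":0,"ay":0,"az":0,"jaw":0},{"tx":0,"ty":6,"tz":0,"ax":0,"ay":0,"az":0,"jaw":0}])

```text
time_s: 14.12
eef_pos: [0.5535, 0.0442, 0.088]
orientation: [0.0, -0.076, 0.997, 0.0]
wrist_force: [1.6, -1.0, 4.9]
grip_width: 0.124
grip_force: 39.3
```

```bash
python3 st.py; python3 - <<'E'
from h import *
L=[];
for c in ('top','scene'):
  for k in range(2):
    im=r.camera(c); cv2.imwrite(f'pics/{c}6.png',im)
    for l in ['caddy','nose','bay','stop']: print(c,l,[(np.round(d['point'],4),round(d['p'],2)) for d in r.landmark_of(l,c)][:1])
a=cv2.imread('pics/top6.png')[165:255,120:260]
cv2.imwrite('pics/c6.png',cv2.resize(a,None,fx=5,fy=5,interpolation=2))
E
```

```text
14.125 [0.5535 0.0442 0.088 ] h 98.76 F [ 1.6 -1.   4.9] M [-0.16 -0.44  0.  ] 0.12381324974229965 tilt [ 0.001  0.    -1.   ]
nose bay [-0.0856 -0.0003] axle [-2.456e-01 -2.000e-04]
top caddy [(array([0.5376, 0.1559, 0.0007]), 0.95)]
top nose [(array([0.5198, 0.2474, 0.0756]), 0.74)]
top bay [(array([ 0.5091,  0.3294, -0.0006]), 0.76)]
top stop [(array([0.5083, 0.3307, 0.0745]), 0.9)]
top caddy [(array([0.5334, 0.1591, 0.0033]), 0.94)]
top nose [(array([0.5197, 0.2474, 0.0796]), 0.97)]
top bay [(array([ 0.5103,  0.3322, -0.0007]), 0.74)]
top stop [(array([0.5075, 0.331 , 0.0727]), 0.82)]
scene caddy [(array([0.5395, 0.1616, 0.0007]), 0.96)]
scene nose [(array([0.5231, 0.2486, 0.0784]), 0.82)]
scene bay [(array([ 0.5121,  0.3324, -0.0024]), 0.58)]
scene stop [(array([0.5135, 0.3292, 0.0769]), 0.84)]
scene caddy [(array([5.338e-01, 1.628e-01, 1.000e-04]), 0.76)]
scene nose [(array([0.5208, 0.2474, 0.0774]), 0.93)]
scene bay [(array([0.51  , 0.3327, 0.0012]), 0.56)]
scene stop [(array([0.5126, 0.3282, 0.0753]), 0.8)]
```

View pics/c6.png

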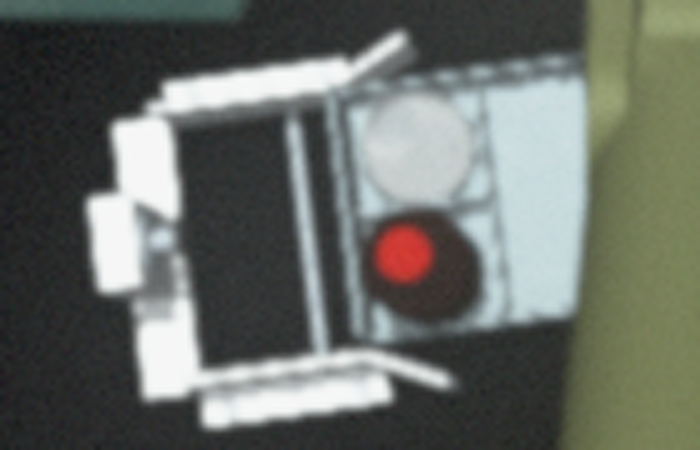

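The nose is entering between the rails with a gap on both sides, at crop (335,95) and (370,345), and side forces are under 2 N. I'll continue to just before the ridge.

>>> carry_out(increments=[{"tx":0,"ty":0.5,"tz":0,"ax":0,"ay":0,"az":0,"jaw":0},{"tx":0,"ty":1.0,"tz":0,"ax":0,"ay":0,"az":0,"jaw":0},{"tx":0,"ty":1.5,"tz":0,"ax":0,"ay":0,"az":0,"jaw":0},{"tx":0,"ty":2.0,"tz":0,"ax":0,"ay":0,"az":0,"jaw":0},{"tx":0,"ty":2.5,"tz":0,"ax":0,"ay":0,"az":0,"jaw":0},{"tx":0,"ty":3.0,"tz":0,"ax":0,"ay":0,"az":0,"jaw":0}])

```text
time_s: 15.88
eef_pos: [0.549, 0.0737, 0.088]
orientation: [0.0, -0.076, 0.997, 0.0]
wrist_force: [2.3, -1.7, 4.3]
grip_width: 0.126
grip_force: 39.3
```

```bash
python3 st.py
```

```text
15.875 [0.549  0.0737 0.088 ] h 98.76 F [ 2.3 -1.7  4.3] M [-0.19 -0.46 -0.1 ] 0.12609685485470157 tilt [ 0.001  0.    -1.   ]
nose bay [-0.0557 -0.0003] axle [-2.157e-01 -2.000e-04]
```

>>> carry_out(increments=[{"tx":-0.02,"ty":0.4,"tz":0,"ax":0,"ay":0,"az":0,"jaw":0},{"tx":-0.03,"ty":0.8,"tz":0,"ax":0,"ay":0,"az":0,"jaw":0},{"tx":-0.04,"ty":1.2,"tz":0,"ax":0,"ay":0,"az":0,"jaw":0},{"tx":-0.05,"ty":1.6,"tz":0,"ax":0,"ay":0,"az":0,"jaw":0},{"tx":-0.05,"ty":2.0,"tz":0,"ax":0,"ay":0,"az":0,"jaw":0},{"tx":-0.05,"ty":2.4,"tz":0,"ax":0,"ay":0,"az":0,"jaw":0},{"tx":-0.05,"ty":2.8,"tz":0,"ax":0,"ay":0,"az":0,"jaw":0}])

```text
time_s: 16.75
eef_pos: [0.5448, 0.1013, 0.088]
orientation: [-0.0, -0.076, 0.997, 0.0]
wrist_force: [1.4, -0.8, 5.2]
grip_width: 0.122
grip_force: 39.4
```

```bash
python3 st.py
```

```text
16.75 [0.5448 0.1013 0.088 ] h 98.76 F [ 1.4 -0.8  5.2] M [-0.19 -0.28 -0.04] 0.12221804313714967 tilt [-0.  0. -1.]
nose bay [-0.0278 -0.0004] axle [-0.1878 -0.0003]
```

>>> carry_out(increments=[{"tx":0,"ty":0.2,"tz":0,"ax":0,"ay":0,"az":0,"jaw":0},{"tx":0,"ty":0.4,"tz":0,"ax":0,"ay":0,"az":0,"jaw":0},{"tx":0,"ty":0.6,"tz":0,"ax":0,"ay":0,"az":0,"jaw":0},{"tx":0,"ty":0.75,"tz":0,"ax":0,"ay":0,"az":0,"jaw":0},{"tx":0,"ty":0.9,"tz":0,"ax":0,"ay":0,"az":0,"jaw":0},{"tx":0,"ty":1.05,"tz":0,"ax":0,"ay":0,"az":0,"jaw":0},{"tx":0,"ty":1.2,"tz":0,"ax":0,"ay":0,"az":0,"jaw":0}])

```text
time_s: 17.62
eef_pos: [0.5425, 0.1122, 0.0872]
orientation: [-0.001, -0.076, 0.997, -0.0]
wrist_force: [1.4, -1.1, 1.2]
grip_width: 0.121
grip_force: 39.0
```

```bash
python3 st.py
```

```text
17.625 [0.5425 0.1122 0.0872] h 98.70 F [ 1.4 -1.1  1.2] M [-0.25 -0.3  -0.06] 0.12128751331865703 tilt [-0.001 -0.001 -1.   ]
nose bay [-0.0166 -0.    ] axle [-0.1766  0.0003]
```

>>> carry_out(increments=[{"tx":0,"ty":0.1,"tz":0,"ax":0,"ay":0,"az":0,"jaw":0},{"tx":0,"ty":0.2,"tz":0,"ax":0,"ay":0,"az":0,"jaw":0},{"tx":0,"ty":0.3,"tz":0,"ax":0,"ay":0,"az":0,"jaw":0},{"tx":0,"ty":0.4,"tz":0,"ax":0,"ay":0,"az":0,"jaw":0},{"tx":0,"ty":0.5,"tz":0,"ax":0,"ay":0,"az":0,"jaw":0}])

```text
time_s: 18.25
eef_pos: [0.5419, 0.118, 0.0875]
orientation: [-0.0, -0.076, 0.997, 0.0]
wrist_force: [-0.8, 0.2, -2.1]
grip_width: 0.122
grip_force: 38.9
```

```bash
python3 st.py
```

```text
18.25 [0.5419 0.118  0.0875] h 98.77 F [-0.8  0.2 -2.1] M [ 0.13 -0.02  0.  ] 0.12210077596115257 tilt [-0.001  0.    -1.   ]
nose bay [-0.0108 -0.    ] axle [-0.1708  0.    ]
```

>>> carry_out(increments=[{"tx":0,"ty":0.1,"tz":0,"ax":0,"ay":0,"az":0,"jaw":0},{"tx":0,"ty":0.2,"tz":0,"ax":0,"ay":0,"az":0,"jaw":0},{"tx":0,"ty":0.3,"tz":0,"ax":0,"ay":0,"az":0,"jaw":0},{"tx":0,"ty":0.4,"tz":0,"ax":0,"ay":0,"az":0,"jaw":0},{"tx":0,"ty":0.5,"tz":0,"ax":0,"ay":0,"az":0,"jaw":0}])

```text
time_s: 18.88
eef_pos: [0.5416, 0.1228, 0.0878]
orientation: [-0.0, -0.076, 0.997, 0.0]
wrist_force: [0.2, 1.6, -1.6]
grip_width: 0.121
grip_force: 38.9
```

```bash
python3 st.py
```

```text
18.875 [0.5416 0.1228 0.0878] h 98.76 F [ 0.2  1.6 -1.6] M [0.4  0.16 0.01] 0.12107858991507045 tilt [-0.  0. -1.]
nose bay [-0.006  -0.0005] axle [-0.166  -0.0004]
```

>>> carry_out(increments=[{"tx":0,"ty":0.08,"tz":0,"ax":0,"ay":0,"az":0,"jaw":0},{"tx":0,"ty":0.16,"tz":0,"ax":0,"ay":0,"az":0,"jaw":0},{"tx":0,"ty":0.24,"tz":0,"ax":0,"ay":0,"az":0,"jaw":0},{"tx":0,"ty":0.32,"tz":0,"ax":0,"ay":0,"az":0,"jaw":0},{"tx":0,"ty":0.4,"tz":0,"ax":0,"ay":0,"az":0,"jaw":0}])

```text
time_s: 19.5
eef_pos: [0.5412, 0.126, 0.0881]
orientation: [0.0, -0.076, 0.997, -0.0]
wrist_force: [-1.2, 0.4, 3.2]
grip_width: 0.125
grip_force: 39.3
```

```bash
python3 st.py
```

```text
19.5 [0.5412 0.126  0.0881] h 98.74 F [-1.2  0.4  3.2] M [-0.08  0.3   0.06] 0.12472132445183111 tilt [ 0.    -0.001 -1.   ]
nose bay [-0.0028 -0.0008] axle [-0.1628 -0.0006]
```

The castors have dropped behind the ridge. I'll feel for the buffer in small steps.

>>> carry_out(increments=[{"tx":0,"ty":0.05,"tz":0,"ax":0,"ay":0,"az":0,"jaw":0},{"tx":0,"ty":0.1,"tz":0,"ax":0,"ay":0,"az":0,"jaw":0},{"tx":0,"ty":0.15,"tz":0,"ax":0,"ay":0,"az":0,"jaw":0},{"tx":0,"ty":0.2,"tz":0,"ax":0,"ay":0,"az":0,"jaw":0}])

```text
time_s: 20.0
eef_pos: [0.5409, 0.1284, 0.088]
orientation: [0.0, -0.076, 0.997, -0.0]
wrist_force: [-1.5, -1.0, 3.7]
grip_width: 0.125
grip_force: 39.5
```

```bash
python3 st.py
```

```text
20.0 [0.5409 0.1284 0.088 ] h 98.74 F [-1.5 -1.   3.7] M [-0.28  0.35  0.01] 0.12500360159732563 tilt [ 0. -0. -1.]
nose bay [-0.0004 -0.0008] axle [-0.1604 -0.0006]
```

>>> carry_out(increments=[{"tx":0,"ty":0.05,"tz":0,"ax":0,"ay":0,"az":0,"jaw":0},{"tx":0,"ty":0.1,"tz":0,"ax":0,"ay":0,"az":0,"jaw":0},{"tx":0,"ty":0.1,"tz":0,"ax":0,"ay":0,"az":0,"jaw":0}])

```text
time_s: 20.38
eef_pos: [0.5408, 0.1292, 0.088]
orientation: [0.0, -0.076, 0.997, -0.0]
wrist_force: [-1.0, -2.1, 4.9]
grip_width: 0.125
grip_force: 39.6
```

```bash
python3 st.py
```

```text
20.375 [0.5408 0.1292 0.088 ] h 98.74 F [-1.  -2.1  4.9] M [-0.5   0.36  0.11] 0.12522200677302153 tilt [ 0. -0. -1.]
nose bay [ 0.0004 -0.0008] axle [-0.1596 -0.0007]
```

>>> carry_out(increments=[{"tx":0,"ty":0.05,"tz":0,"ax":0,"ay":0,"az":0,"jaw":0},{"tx":0,"ty":0.1,"tz":0,"ax":0,"ay":0,"az":0,"jaw":0},{"tx":0,"ty":0.1,"tz":0,"ax":0,"ay":0,"az":0,"jaw":0}])

```text
time_s: 20.75
eef_pos: [0.5407, 0.1295, 0.088]
orientation: [0.0, -0.076, 0.997, -0.001]
wrist_force: [-1.7, -3.4, 5.3]
grip_width: 0.124
grip_force: 39.7
```

```bash
python3 st.py
```

```text
20.75 [0.5407 0.1295 0.088 ] h 98.71 F [-1.7 -3.4  5.3] M [-0.73  0.29  0.06] 0.12392219567350901 tilt [ 0.    -0.001 -1.   ]
nose bay [ 0.0007 -0.0009] axle [-0.1593 -0.0007]
```

>>> carry_out(increments=[{"tx":0,"ty":0.07,"tz":0,"ax":0,"ay":0,"az":0,"jaw":0},{"tx":0,"ty":0.14,"tz":0,"ax":0,"ay":0,"az":0,"jaw":0},{"tx":0,"ty":0.2,"tz":0,"ax":0,"ay":0,"az":0,"jaw":0},{"tx":0,"ty":0.2,"tz":0,"ax":0,"ay":0,"az":0,"jaw":0}])

```text
time_s: 21.25
eef_pos: [0.5406, 0.13, 0.088]
orientation: [0.0, -0.076, 0.997, -0.001]
wrist_force: [-1.2, -6.9, 6.0]
grip_width: 0.123
grip_force: 39.8
```

```bash
python3 st.py
```

```text
21.25 [0.5406 0.13   0.088 ] h 98.66 F [-1.2 -6.9  6. ] M [-1.28  0.29  0.12] 0.12274245664019397 tilt [ 0.001 -0.003 -1.   ]
nose bay [ 0.0012 -0.0011] axle [-0.1588 -0.0007]
```

>>> carry_out(increments=[{"tx":0,"ty":0.05,"tz":0,"ax":0,"ay":0,"az":0,"jaw":0},{"tx":0,"ty":0.1,"tz":0,"ax":0,"ay":0,"az":0,"jaw":0},{"tx":0,"ty":0.1,"tz":0,"ax":0,"ay":0,"az":0,"jaw":0},{"tx":0,"ty":0.1,"tz":0,"ax":0,"ay":0,"az":0,"jaw":0},{"tx":0,"ty":0.1,"tz":0,"ax":0,"ay":0,"az":0,"jaw":0},{"tx":0,"ty":0.1,"tz":0,"ax":0,"ay":0,"az":0,"jaw":0}])

```text
time_s: 22.0
eef_pos: [0.5406, 0.1302, 0.088]
orientation: [0.0, -0.075, 0.997, -0.002]
wrist_force: [-1.4, -6.7, 5.6]
grip_width: 0.123
grip_force: 39.8
```

```bash
python3 st.py; python3 - <<'E'
from h import *
im=r.camera('scene'); cv2.imwrite('pics/scene7.png',im); cv2.imwrite('pics/c7.png',cv2.resize(im[110:240,170:330],None,fx=4.5,fy=4.5,interpolation=2))
for l in('nose','stop'): print(l,[np.round(d['point'],4) for d in r.landmark_of(l,'scene')][:1])
E
```

```text
22.0 [0.5406 0.1302 0.088 ] h 98.64 F [-1.4 -6.7  5.6] M [-1.52  0.25  0.08] 0.12259868739518516 tilt [ 0.001 -0.004 -1.   ]
nose bay [ 0.0014 -0.0012] axle [-0.1586 -0.0007]
nose [array([0.5084, 0.3357, 0.0797])]
stop [array([0.5152, 0.3296, 0.0747])]
```

View pics/c7.png

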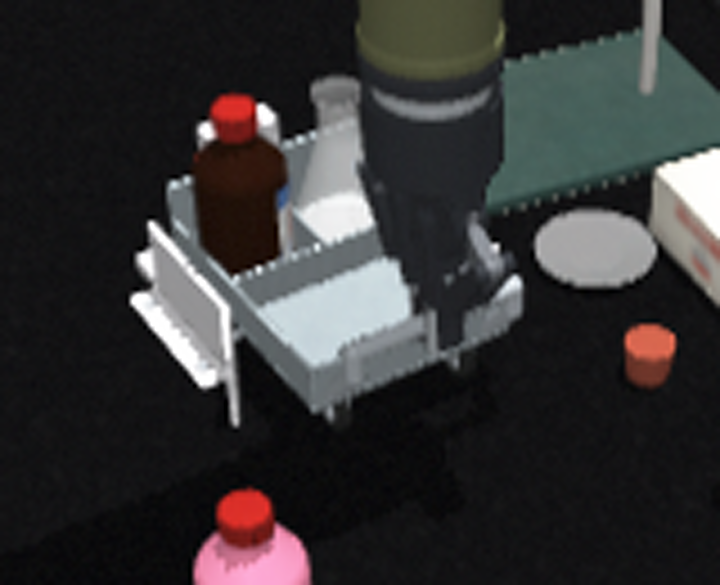

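The caddy stands parked in the bay, bottle and flask upright, and is pressing at about 7 N. I'll add a touch more, hold, then ease off.

>>> carry_out(increments=[{"tx":0,"ty":0.05,"tz":0,"ax":0,"ay":0,"az":0,"jaw":0},{"tx":0,"ty":0.1,"tz":0,"ax":0,"ay":0,"az":0,"jaw":0},{"tx":0,"ty":0.1,"tz":0,"ax":0,"ay":0,"az":0,"jaw":0},{"tx":0,"ty":0.1,"tz":0,"ax":0,"ay":0,"az":0,"jaw":0},{"tx":0,"ty":0.1,"tz":0,"ax":0,"ay":0,"az":0,"jaw":0}])

```text
time_s: 22.78
eef_pos: [0.5406, 0.1304, 0.088]
orientation: [0.0, -0.075, 0.997, -0.002]
wrist_force: [-0.8, -8.3, 5.5]
grip_width: 0.122
grip_force: 39.9
```

```bash
python3 st.py
```

```text
22.775 [0.5406 0.1304 0.088 ] h 98.61 F [-0.8 -8.3  5.5] M [-1.81  0.17  0.09] 0.1216013113273986 tilt [ 0.001 -0.004 -1.   ]
nose bay [ 0.0017 -0.0012] axle [-0.1583 -0.0007]
```

>>> carry_out(increments=[{"tx":0,"ty":-0.1,"tz":0,"ax":0,"ay":0,"az":0,"jaw":0},{"tx":0,"ty":-0.2,"tz":0,"ax":0,"ay":0,"az":0,"jaw":0},{"tx":0,"ty":-0.3,"tz":0,"ax":0,"ay":0,"az":0,"jaw":0},{"tx":0,"ty":-0.4,"tz":0,"ax":0,"ay":0,"az":0,"jaw":0},{"tx":0,"ty":-0.5,"tz":0,"ax":0,"ay":0,"az":0,"jaw":0},{"tx":0,"ty":-0.6,"tz":0,"ax":0,"ay":0,"az":0,"jaw":0},{"tx":0,"ty":-0.65,"tz":0,"ax":0,"ay":0,"az":0,"jaw":0},{"tx":0,"ty":-0.65,"tz":0,"ax":0,"ay":0,"az":0,"jaw":0}])

```text
time_s: 23.78
eef_pos: [0.5408, 0.1288, 0.0879]
orientation: [0.0, -0.077, 0.997, 0.0]
wrist_force: [-2.2, 0.5, 5.5]
grip_width: 0.119
grip_force: 39.7
```

```bash
python3 st.py
```

```text
23.775 [0.5408 0.1288 0.0879] h 98.79 F [-2.2  0.5  5.5] M [0.16 0.41 0.07] 0.11850188633122309 tilt [ 0.     0.001 -1.   ]
nose bay [-0.     -0.0006] axle [-0.16   -0.0006]
```

>>> carry_out(increments=[{"tx":0,"ty":0,"tz":0,"ax":0,"ay":0,"az":0,"jaw":0.25},{"tx":0,"ty":0,"tz":0,"ax":0,"ay":0,"az":0,"jaw":0.45},{"tx":0,"ty":0,"tz":0,"ax":0,"ay":0,"az":0,"jaw":0.45},{"tx":0,"ty":0,"tz":0,"ax":0,"ay":0,"az":0,"jaw":0.45},{"tx":0,"ty":0,"tz":-1,"ax":0,"ay":0,"az":0,"jaw":0.45},{"tx":0,"ty":0,"tz":-3,"ax":0,"ay":0,"az":0,"jaw":0.45},{"tx":0,"ty":0,"tz":-6,"ax":0,"ay":0,"az":0,"jaw":0.45},{"tx":0,"ty":0,"tz":-10,"ax":0,"ay":0,"az":0,"jaw":0.45},{"tx":0,"ty":-3,"tz":-14,"ax":0,"ay":0,"az":0,"jaw":0.45},{"tx":0,"ty":-6,"tz":-16,"ax":0,"ay":0,"az":0,"jaw":0.45}])

```text
time_s: 25.02
eef_pos: [0.5511, 0.0682, 0.2512]
orientation: [0.002, -0.077, 0.997, 0.001]
wrist_force: [1.0, -0.9, -0.8]
grip_width: 0.448
grip_force: 0.0
```

```bash
python3 - <<'E'
from plan import *
print(np.round(r.observe()['wrist_force'],1))
N=[]
for c in ('top','scene','wrist'):
    im=r.camera(c); cv2.imwrite(f'pics/{c}8.png',im)
    for l in('caddy','nose','handle','stop'): 
        for d in r.landmark_of(l,c)[:1]:
            q=np.array(d['point'])-[BX,BY,0]; print(c,l,np.round([q[:2]@u(BH),q[:2]@u(BH+90),q[2]],4),round(d['p'],2))
E
```

```text
[ 1.  -0.9 -0.8]
top caddy [-0.0911  0.0012  0.0019] 0.72
top nose [0.0021 0.0027 0.0752] 0.65
top handle [-0.2024  0.0004  0.0979] 0.66
top stop [0.0012 0.0024 0.0751] 0.93
scene caddy [-0.0887 -0.0017  0.0008] 0.96
scene nose [0.001  0.001  0.0788] 0.87
scene handle [-0.2049  0.0015  0.0918] 0.93
scene stop [ 0.0003 -0.0034  0.0738] 0.73
wrist caddy [-0.0916  0.0004  0.0027] 0.72
wrist handle [-0.2102 -0.0021  0.0934] 0.61
```

View pics/wrist8.png

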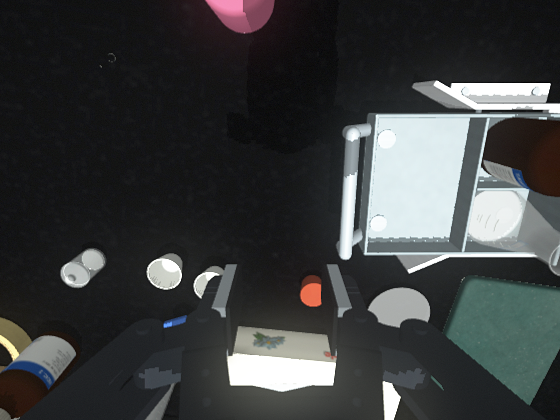

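The gripper is clear. The caddy is parked square between the rails (bar at (348,190), rails at (490,100) and (430,262)), and all bystanders are standing. I'll let it settle briefly and hand in.

>>> carry_out(increments=[{"tx":0,"ty":0,"tz":0,"ax":0,"ay":0,"az":0,"jaw":0.45},{"tx":0,"ty":0,"tz":0,"ax":0,"ay":0,"az":0,"jaw":0.45},{"tx":0,"ty":0,"tz":0,"ax":0,"ay":0,"az":0,"jaw":0.45},{"tx":0,"ty":0,"tz":0,"ax":0,"ay":0,"az":0,"jaw":0.45}])

```text
time_s: 26.28
eef_pos: [0.55, 0.0687, 0.2479]
orientation: [0.0, -0.076, 0.997, 0.0]
wrist_force: [0.0, -0.3, 0.6]
grip_width: 0.45
grip_force: 0.0
```

```bash
python3 -c "
from cell import r
print(r.close_job())"
```

```text
the job is handed in; nothing more can be done
None
```

The caddy is parked square behind the ridge after pressing the buffer with about 7–8 N (wrist-force reading), it is released with bottle and flask upright and no bystander knocked over, and the job was handed in at about 26 s; no verdict was returned, and the castor angles were not measured directly.

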